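# Slide a square cover round a bent hanger bar and seat it over its screw plate

### The arm

A 6-joint arm with a two-finger parallel gripper is mounted at the origin on a cart in front of the work surface, level with it; the furniture and walls round the work are solid. World frame = base frame: x ahead of the robot, y to its left, z up, the work surface at z = 0. Lengths are in m, angles in rad, forces in N, time in s.
With the tool pointing down it reaches from about 0.325 to 0.85 m from the base axis. Payload 4.4 kg.
Tool frame: the origin (TCP) lies between the finger pads; the fingertips stand 25 mm ahead of it and the grasp point (between the pads) lies 6 mm ahead of it; z points along the fingers, y is the line along which they close (so a half turn about z gives the same grasp; the last joint's range is limited). The gripper opens to 94 mm and grips with 3 to 60 N. Pads are 16 mm wide; open, the fingers measure 119 mm over their backs; the gripper's body (75 mm by 177 mm) begins 78 mm behind the grasp point.
Start: joints at [0.962, 0.207, 1.542, -0, 1.393, -0.15], TCP at [0.255, 0.516, 0.23] pointing down, gripper open.
Joint ranges: [-2.73, 2.73], [-0.86, 2.22], [0.23, 2.46], [-1.11, 4.25], [0.08, 2.63], [-2.82, 2.82]. Speed limits (rad/s): [2.79, 2.79, 3.14, 3.14, 3.14, 3.14].

### API

Orientations are given as a rotation vector (axis times angle).
In Python, from rig import r gives the robot as it stands.
- The arm moves only by the tool pendant, called after "Request:" as name(argument=value, ...) on one line, values as JSON. Schema: {"type":"object","properties":{"segments":{"type":"array","items":{"type":"number"},"minItems":7,"maxItems":70},"grip_n":{"type":"number"},"only":{"type":"string"},"quiet":{"type":"boolean"},"lines":{"type":"string"}},"required":["segments"],"additionalProperties":false}. segments is one flat list of numbers that holds 1 to 10 rows one after another, with no inner brackets; each row has 7 numbers: the finger opening in m, then dx, dy, dz in mm, then a rotation vector rx, ry, rz in units of 0.25 rad; each row is the pose to reach, as a shift and turn from the pose commanded when the call began, along the tool's axes at that moment; what a row does not reach only later rows make up. A row lasts 1/12 s, in which the tool goes at most 0.0417 m and 0.125 rad, less where a joint would pass 70% of its speed; a pose out of reach is approached as far as the arm can. The fingers move at their own pace and stop on an object; grip_n is the grip in N (left out, the last holds). Time passes only in rows, so rows that do not move let the fingers close. The tool returns the time, the measured TCP pose, the force, the opening and the grip force at its end. only (a regular expression) keeps the lines of the reply that match it, lines (a string "A,B") keeps lines A to B, and quiet returns only ok. Input that does not fit is refused with a message, and nothing moves.
- r.observe(): the state, without advancing time (a new reading comes with each control period).
- r.snapshot(name): name is "scene" or "top" or "wrist"; returns the picture (400x640x3 uint8, blue, green, red); there is no depth.
- r.camera_info(name): a dict with "camera_matrix" (3x3 intrinsics, pixels), "xyz" and "orientation" of the camera in the world; the wrist camera has in their place "hand_eye" (4x4, takes a point from camera to tool coordinates, whose origin is the TCP and whose axes are the flange's). Camera axes: x right, y up, looking along -z (the intrinsics and any distortion apply to the point x, -y, -z); pixel columns grow to the right and rows downward; lengths in m; the calibration is good to about 2 mm. A picture is of the moment at which its call begins: read the wrist's pose just before it. camera_info takes no time and is no camera call.
- r.job_done(): hands the job in; it is judged then, once.
The state is a dict: "t": time; "joints": joint angles; "joint_velocities": joint speeds; "joint_torque": joint torques, N m; "tcp_pos": TCP position; "eef_rot": TCP orientation; "ft_force": force on the tool from outside, world axes, zero at the start; "moment": the same for the moment, N m; "opening": finger opening in m; "gripper_force": force on a finger pad.
Only numpy, scipy, OpenCV 4.12 (cv2) and the standard library are available. Lean on these libraries where they do the work, as an engineer would, in place of code of your own. Each camera call takes 0.05 s, during which the arm holds its last target. There are 200 camera calls.

### The job

Fit the square grey cover over the screw plate of the bent hanger bar: pick it up, thread it pocket side first onto the free end of the bar, slide it along and round the bend, and seat it flush against the blue upright, then let go. The bar is polished and hand-bent, so feel your way: keep a light touch, never more than about 7 N of rubbing or jamming on the bar, ease off as soon as it starts to bind, and press it home only gently. Do not bump the bar or shift the bottles, screw box or tape measure standing around.

Things in the scene. Friction and masses are not known exactly. Their poses are not given: they have to be found in the camera images.
- cover: Loose square block cover of grey aluminium, 42 x 42 mm, 34 mm deep, 0.10 to 0.17 kg. Origin: middle of the block, on the bore's axis. x runs along the bore and points out of the open BACK; y and z square to its sides. Starts on its side on the bench, bore level, origin 21 mm up. Grip from above across the flat sides (42 mm apart along y). Its back goes onto the bar first.
- cover_back (a point): Centre of the cover's open back, 17 mm from its origin; axes as the cover's. A square pocket 35 x 35 mm, 14 mm deep (walls 3.5 mm) opens here and takes the screw plate. From the pocket's floor a 14.5 mm bore runs 20 mm through to the front face; bore rims chamfered 2 mm.
- angle_plate: Blue steel angle plate fixed to the bench: upright 110 mm wide, 138 mm high, 12 mm thick, its foot behind it. Origin: bottom middle of the upright's front face. x points into the upright (away from the bar), y to the left seen from the bar's side looking along x, z up. Seated flush, the cover's origin is at x = -0.017, y = 0, z = 0.105 here and its x axis is parallel to this x.
- bent_bar: The bent bar, 12 mm polished steel, welded into the middle of a 30 x 30 x 6 mm screw plate on the upright. Origin: where its axis meets the upright's front face, 105 mm above the bench; axes as the angle plate's. Course of its axis: straight 50 mm along -x from the face, bend of 45 mm radius towards +y, straight free leg 50 mm, then the rounded end.
- bar_end_drawn (a point): Where the drawing puts the tip of the bar's rounded free end; a point fixed to the angle plate, axes as the angle plate's. The bars are bent by hand and none is true: the root leg points up to 2 degrees left or right of square, the bend turns 83 to 97 degrees, and the whole bar is turned up to 3.5 degrees about the root's x. So the real tip lies up to 15 mm from this point: look or feel for it.
- black_bottle: Black round bottle with a grey cap, 58 mm across, 100 mm tall, standing; bystander, origin at its foot
- oiler: Small brown dropper bottle, 34 mm across, 102 mm tall, standing; bystander, origin at its foot
- screw_box: Card box of screws, 44 x 60 x 38 mm; bystander, origin at the centre of its underside
- tape_measure: Black tape measure with a blue disc, 34 x 64 x 56 mm; bystander, origin at the centre of its underside
There are look-alikes about, which are no part of the job. There is more than one size of the cover; the job needs the smaller.

How it is judged:
By the outcome, as a careful person would: the job done as asked, in the order asked, and still so for the second after the job is handed in, with the robot touching nothing.
It also fails if it takes over 72 s, if anything falls off the work surface, if the arm or the gripper's body presses on something with over 40 N, if the wrist force passes 120 N, or if a joint passes its speed limit or range.

## Working session

There is one attempt and no reset: what is moved stays moved. The work goes in short steps, Python scripts to look and compute and a tool call to move; the robot and the scene stay as the last step left them, time stands still between calls to the robot, and variables do not carry over. Pictures are saved under pics/ and viewed, at most 12 in all, crops included, and the job is handed in when it is done.

```bash
ls; mkdir -p pics; python3 - <<'E'
from rig import r
import cv2,numpy as np
o=r.observe();print(o)
for n in("scene","top"):
    cv2.imwrite(f"pics/{n}0.png",r.snapshot(n));print(n,r.camera_info(n))
print(r.camera_info("wrist"))
E
```

```text
pics
{'t': 0.0, 'joints': array([ 9.61516919e-01,  2.07389817e-01,  1.54294803e+00, -4.87208862e-06,
        1.39348694e+00, -1.50487254e-01]), 'joint_velocities': array([1.50755251e-04, 6.79698501e-05, 4.97780452e-04, 1.29147102e-03,
       2.68311450e-04, 1.34006188e-03]), 'joint_torque': array([-1.94250519e-03, -3.70882237e+01, -2.81415761e+01,  6.96833851e-02,
        3.62109742e-02, -1.73309900e-04]), 'tcp_pos': array([0.25421936, 0.51491486, 0.2293107 ]), 'eef_rot': array([-0.71417616, -3.05849215,  0.00325821]), 'ft_force': array([-0.4581646 ,  0.65869176, -0.15040644]), 'moment': array([-0.0058878 , -0.02687617, -0.00057885]), 'gripper_force': 0.0, 'opening': 0.09395842015281229}
scene {'camera_matrix': array([[418.1178897 ,   0.        , 316.48833682],
       [  0.        , 418.1178897 , 195.15338717],
       [  0.        ,   0.        ,   1.        ]]), 'xyz': array([-0.00864168,  0.59129309,  0.85772758]), 'orientation': array([ 0.36645955, -0.99663055, -2.24477728])}
top {'camera_matrix': array([[367.98086136,   0.        , 320.67910325],
       [  0.        , 367.98086136, 198.85589024],
       [  0.        ,   0.        ,   1.        ]]), 'xyz': array([ 0.36607839, -0.07765753,  0.96108795]), 'orientation': array([ 0.1711189 , -0.15238016, -1.48428005])}
{'camera_matrix': array([[331.08772138,   0.        , 321.09775724],
       [  0.        , 331.08772138, 198.88671606],
       [  0.        ,   0.        ,   1.        ]]), 'hand_eye': array([[ 8.18260576e-04,  9.69988597e-01,  2.43149031e-01,
         6.96911065e-02],
       [ 9.99999651e-01, -7.52744533e-04, -3.62356683e-04,
        -3.11942195e-04],
       [-1.68452747e-04,  2.43149243e-01, -9.69988875e-01,
        -1.53892782e-01],
       [ 0.00000000e+00,  0.00000000e+00,  0.00000000e+00,
         1.00000000e+00]])}
```

View pics/scene0.png

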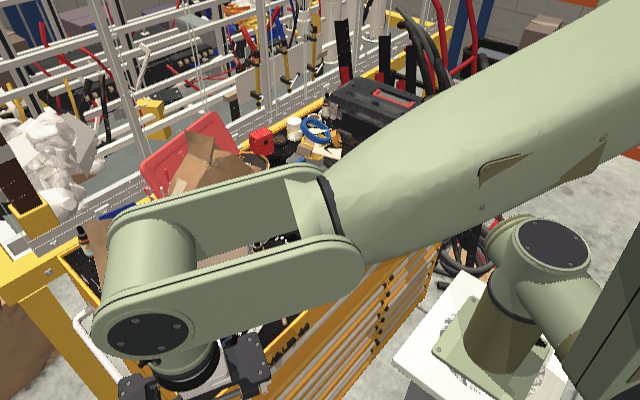

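View pics/top0.png

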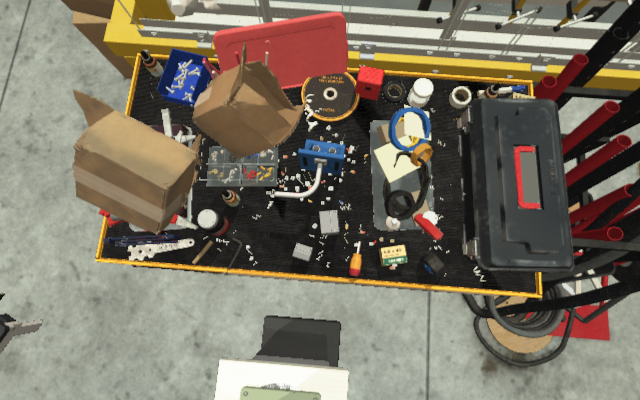

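The top view shows the blue angle plate at about (320,157), with the bar running down and then left to its tip near (270,194). There are two grey blocks, at (329,222) and (303,252). The oiler is at (231,198), the black bottle at (209,220), the screw box at (393,254) and the tape measure at (432,264). In the scene view the arm hides the work. Next I'll zoom in.

```bash
cat > h.py <<'E'
import numpy as np,cv2
from scipy.spatial.transform import Rotation as R
from rig import r
def cam(n,o=None):
    i=r.camera_info(n);K=i["camera_matrix"]
    if n=="wrist":
        o=o or r.observe();H=i["hand_eye"];Rt=R.from_rotvec(o["eef_rot"]).as_matrix()
        return K,Rt@H[:3,:3],o["tcp_pos"]+Rt@H[:3,3]
    return K,R.from_rotvec(i["orientation"]).as_matrix(),np.array(i["xyz"])
def rays(c,uv):
    K,Rm,p=c;uv=np.atleast_2d(uv).astype(float)
    d=np.c_[(uv[:,0]-K[0,2])/K[0,0],-(uv[:,1]-K[1,2])/K[1,1],-np.ones(len(uv))]
    return p,d@Rm.T
def onplane(c,uv,z):
    p,d=rays(c,uv);return p+d*((z-p[2])/d[:,2])[:,None]
def proj(c,X):
    K,Rm,p=c;q=(np.atleast_2d(X)-p)@Rm
    return np.c_[K[0,0]*q[:,0]/-q[:,2]+K[0,2],K[1,1]*q[:,1]/q[:,2]+K[1,2]]
def tri(c1,a,c2,b):
    p,d=rays(c1,a);q,e=rays(c2,b);d=d[0]/np.linalg.norm(d);e=e[0]/np.linalg.norm(e)
    s=np.linalg.lstsq(np.c_[d,-e],q-p,rcond=None)[0];A=p+s[0]*d;B=q+s[1]*e
    return (A+B)/2,np.linalg.norm(A-B)
def totool(v,o=None):
    o=o or r.observe();return R.from_rotvec(o["eef_rot"]).inv().apply(v)
E
python3 - <<'E'
from h import *
im=cv2.imread("pics/top0.png");c=im[130:290,190:450]
cv2.imwrite("pics/top0c.png",cv2.resize(c,None,fx=3,fy=3,interpolation=cv2.INTER_CUBIC))
C=cam("top")
for n,uv,z in(("tip",(270,194),.105),("bigblk",(329,222),.05),("smblk",(303,252),.042),("plate",(320,157),.138),("oiler",(231,198),.1),("bottle",(209,220),.1),("box",(393,254),.038),("tape",(432,264),.056)):
    print(n,onplane(C,uv,z)[0].round(3))
E
```

```text
tip [0.549 0.062 0.105]
bigblk [ 0.501 -0.084  0.05 ]
smblk [ 0.422 -0.026  0.042]
plate [ 0.639 -0.051  0.138]
oiler [0.532 0.154 0.1  ]
bottle [0.475 0.199 0.1  ]
box [ 0.435 -0.249  0.038]
tape [ 0.418 -0.341  0.056]
```

View pics/top0c.png

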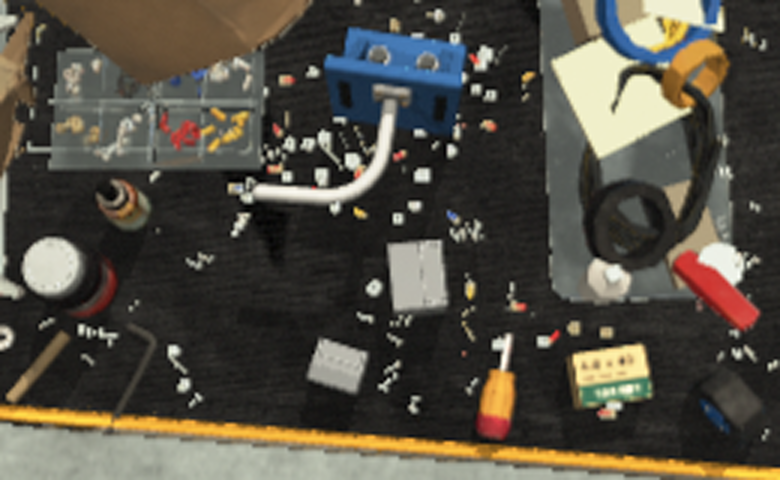

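The smaller cover is the one at crop (338,365), which is full-frame (303,252). The bar tip is at crop (258,192), or (276,194). Next I'll work out a wrist viewpoint that sees both the cover and the bar.

```bash
python3 - <<'E'
from h import *
o=r.observe();print(totool(np.array([.39,0.0,.26])-o["tcp_pos"],o).round(3))
G=R.from_matrix(np.array([[-1,0,0],[0,1,0],[0,0,-1.]]))
print((R.from_rotvec(o["eef_rot"]).inv()*G).as_rotvec())
E
```

```text
[-0.35  -0.402 -0.03 ]
[-0.00192266 -0.00075409 -0.45879988]
```

Units first: shifts go in mm and turns go in units of 0.25 rad. So -0.24 m is -240, -0.21 m is -210, -0.32 rad is -1.28.

Request:
pendant(segments=[0.094,-25,-30,-30,0,0,-0.16,0.094,-50,-60,-30,0,0,-0.32,0.094,-75,-90,-30,0,0,-0.48,0.094,-100,-120,-30,0,0,-0.64,0.094,-125,-150,-30,0,0,-0.8,0.094,-150,-180,-30,0,0,-0.96,0.094,-175,-210,-30,0,0,-1.12,0.094,-200,-240,-30,0,0,-1.28,0.094,-200,-240,-30,0,0,-1.28], grip_n=10)

```text
t: 0.85
tcp_pos: [0.3289, 0.2063, 0.26]
eef_rot: [0.229, 3.132, -0.005]
ft_force: [0.2, -0.2, -0.4]
opening: 0.0943
gripper_force: 0.0
```

```bash
python3 - <<'E'
from h import *
o=r.observe();print(totool(np.array([.39,0.0,.26])-o["tcp_pos"],o).round(3))
G=R.from_matrix(np.array([[-1,0,0],[0,1,0],[0,0,-1.]]))
print((R.from_rotvec(o["eef_rot"]).inv()*G).as_rotvec())
E
```

```text
[-0.091 -0.195  0.001]
[-0.00332025  0.00079249 -0.14618233]
```

Scaled: -0.195 m is -195, -0.165 m is -165, -0.146 rad is -0.584.

Request:
pendant(segments=[0.094,-15,-33,0,0,0,-0.12,0.094,-30,-66,0,0,0,-0.24,0.094,-45,-100,0,0,0,-0.36,0.094,-60,-133,0,0,0,-0.48,0.094,-75,-165,0,0,0,-0.584,0.094,-91,-195,0,0,0,-0.584,0.094,-91,-195,0,0,0,-0.584])

```text
t: 1.43
tcp_pos: [0.3923, 0.0018, 0.2604]
eef_rot: [-0.001, 3.141, -0.004]
ft_force: [0.9, 0.0, 0.4]
opening: 0.0941
gripper_force: 0.0
```

```bash
python3 - <<'E'
from h import *
import pickle
o=r.observe();im=r.snapshot("wrist");t=r.snapshot("top");s=r.snapshot("scene")
pickle.dump(o,open("w1.pkl","wb"));cv2.imwrite("pics/w1.png",im);cv2.imwrite("pics/t1.png",t);cv2.imwrite("pics/s1.png",s)
print(o["tcp_pos"],o["eef_rot"])
E
```

```text
[0.3923299  0.00182896 0.26041468] [-6.18174116e-04  3.14090134e+00 -3.74082648e-03]
```

View pics/w1.png

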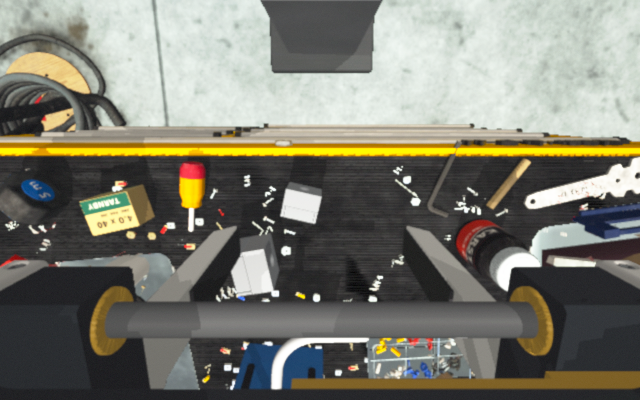

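View pics/s1.png

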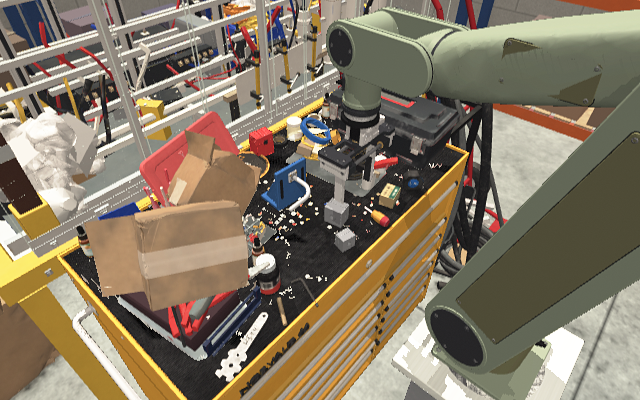

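The wrist view shows the small cover at (301,203) and the big one at (255,265). In the scene view the small cover is at (345,240) and the bar tip is around (295,207). I'll zoom in on the details in one composite picture.

```bash
python3 - <<'E'
from h import *
f=lambda n,x,y,w,h,k:cv2.resize(cv2.imread(n)[y:y+h,x:x+w],(w*k,h*k),interpolation=cv2.INTER_CUBIC)
a=f("pics/s1.png",255,150,130,115,5)[:, :]   # 650x575
b=f("pics/w1.png",270,175,50,50,5)
a=cv2.resize(a,(540,478))
out=np.zeros((500,800,3),np.uint8);out[:478,:540]=a;out[:250,545:795]=b
c=f("pics/t1.png",285,235,40,40,6);out[255:495,545:785]=c
cv2.imwrite("pics/comp1.png",out)
E
```

```text
(no output)
```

View pics/comp1.png

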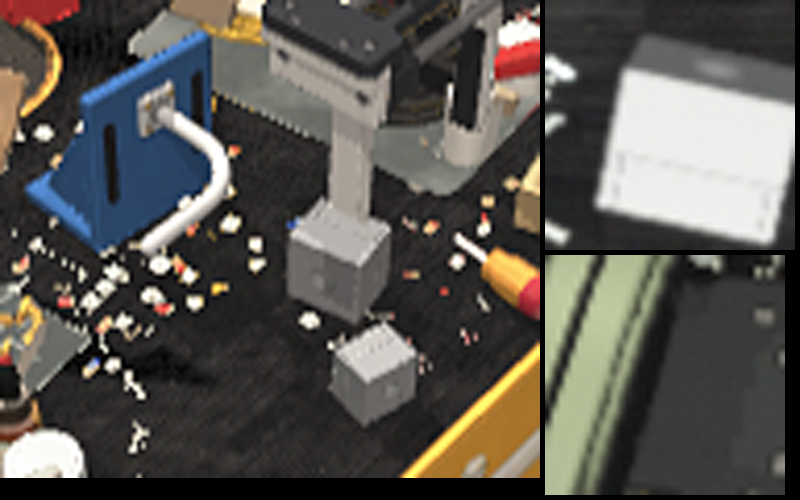

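The front face, with the small bore hole, points towards the robot. The pocket end points away, roughly world +x. Next I'll measure the cover pose.

```bash
python3 - <<'E'
from h import *
import pickle
o=pickle.load(open("w1.pkl","rb"));im=cv2.imread("pics/w1.png");C=cam("wrist",o)
g=im.min(2);m=(g>140).astype(np.uint8);m[:175]=0;m[232:]=0;m[:,:275]=0;m[:,330:]=0
n,l,s,_=cv2.connectedComponentsWithStats(m);k=1+np.argmax(s[1:,4]);print(s[k])
c,_=cv2.findContours((l==k).astype(np.uint8),cv2.RETR_EXTERNAL,cv2.CHAIN_APPROX_NONE);c=max(c,key=len)
X=onplane(C,c[:,0]+0.0,.042)
rc=cv2.minAreaRect((X[:,:2]*1000).astype(np.float32));print(rc,cv2.boxPoints(rc))
d=totool(np.array([*np.array(rc[0])/1000,.021+.006])-o["tcp_pos"],o);print(d)
T=onplane(cam("top"),(303,252),.042);print(T)
E
```

```text
[ 280  189   42   35 1050]
((424.52752685546875, -23.393110275268555), (42.70925521850586, 34.66937255859375), 76.95667266845703) [[402.8206    -40.284554 ]
 [436.5955    -48.10901  ]
 [446.23447    -6.501667 ]
 [412.45956     1.3227882]]
[-0.03202695 -0.02467862  0.23349623]
[[ 0.4220059  -0.02582073  0.042     ]]
```

Size checks out at 42.7 × 34.7 mm. The cover is at (0.4245, -0.0234) with its x axis at yaw -13°. I'll go over it and down.

Scaled: 0.1 m is 100, -0.032 m is -32, 0.227 rad is 0.908.

Request:
pendant(segments=[0.08,-16,-12,30,0,0,0.48,0.08,-32,-24.7,60,0,0,0.908,0.08,-32,-24.7,100,0,0,0.908,0.08,-32,-24.7,140,0,0,0.908,0.08,-32,-24.7,170,0,0,0.908,0.08,-32,-24.7,190,0,0,0.908,0.08,-32,-24.7,210,0,0,0.908,0.08,-32,-24.7,225,0,0,0.908,0.08,-32,-24.7,230.5,0,0,0.908,0.08,-32,-24.7,230.5,0,0,0.908], grip_n=12)

```text
t: 2.42
tcp_pos: [0.4214, -0.0165, 0.0286]
eef_rot: [-0.34, -3.119, -0.001]
ft_force: [-0.2, -0.0, 0.4]
opening: 0.0801
gripper_force: 0.0
```

Request:
pendant(segments=[0.03,0,0,0,0,0,0,0.03,0,0,0,0,0,0,0.03,0,0,0,0,0,0,0.03,0,0,0,0,0,0,0.03,0,0,0,0,0,0,0.03,0,0,0,0,0,0], grip_n=14)

```text
t: 2.92
tcp_pos: [0.4236, -0.0189, 0.0306]
eef_rot: [0.344, 3.121, -0.001]
ft_force: [-0.4, -1.9, 1.1]
opening: 0.0436
gripper_force: 0.8
```

Request:
pendant(segments=[0.03,0,0,0,0,0,0,0.03,0,0,0,0,0,0,0.03,0,0,0,0,0,0], grip_n=20)

```text
t: 3.17
tcp_pos: [0.4236, -0.0189, 0.0306]
eef_rot: [0.344, 3.122, -0.001]
ft_force: [-1.2, -1.6, 5.0]
opening: 0.0419
gripper_force: 20.0
```

Request:
pendant(segments=[0.03,0,0,-30,0,0,0,0.03,0,0,-70,0,0,0,0.03,0,0,-100,0,0,0,0.03,0,0,-130,0,0,0,0.03,0,0,-160,0,0,0,0.03,0,0,-160,0,0,0])

```text
t: 3.67
tcp_pos: [0.4269, -0.019, 0.1957]
eef_rot: [0.343, 3.111, -0.001]
ft_force: [1.6, -0.6, -0.6]
opening: 0.0419
gripper_force: 20.0
```

```bash
python3 - <<'E'
from h import *
import pickle
for i in range(3):
    o=r.observe();print(o["tcp_pos"],o["eef_rot"],o["joints"]);im=r.snapshot("wrist")
pickle.dump(o,open("w2.pkl","wb"));cv2.imwrite("pics/w2.png",im);cv2.imwrite("pics/t2.png",r.snapshot("top"));cv2.imwrite("pics/s2.png",r.snapshot("scene"))
E
```

```text
[ 0.42694714 -0.01904757  0.19570353] [ 3.43262532e-01  3.11106477e+00 -1.34266011e-03] [-2.48247757e-01 -9.22116621e-02  1.93147516e+00  7.87340423e-04
  1.29067445e+00 -1.59947430e+00]
[ 0.4252823  -0.01871852  0.19276924] [ 3.43860837e-01  3.11552257e+00 -5.68678447e-04] [-2.48365725e-01 -8.95141510e-02  1.93542719e+00  6.53357228e-04
  1.28854654e+00 -1.59949122e+00]
[ 0.42338836 -0.01829678  0.19035767] [3.44461315e-01 3.12075186e+00 3.93973591e-04] [-2.48412198e-01 -8.73479798e-02  1.93874039e+00  5.30164706e-04
  1.28836510e+00 -1.59949048e+00]
```

View pics/w2.png

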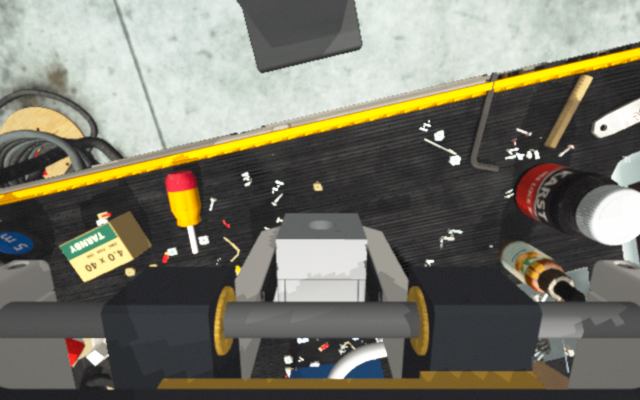

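The cover is held, lifted and square in the fingers: the front bore is visible at (322,225) and the front top edge runs from (281,237) to (364,240). Next I'll move to views straight above the bar, turned ready for threading.

```bash
cat >> h.py <<'E'
def go(pos,head,o=None):
    "shift, turn in tool axes to reach TCP pos with tool x heading (rad), pointing down"
    o=o or r.observe();c,s=np.cos(head),np.sin(head)
    G=R.from_matrix(np.array([[c,s,0],[s,-c,0],[0,0,-1.]]))
    print("now",o["tcp_pos"].round(4),"go",totool(np.array(pos)-o["tcp_pos"],o).round(4),(R.from_rotvec(o["eef_rot"]).inv()*G).as_rotvec().round(4))
E
python3 - <<'E'
from h import *
import pickle
go((.48,-.07,.25),np.pi/2)
o=pickle.load(open("w2.pkl","rb"));C=cam("wrist",o);Rt=R.from_rotvec(o["eef_rot"])
# cover front top edge in tool coords at tool z=-.0114
p,d=rays(C,[(281,237),(364,240),(322,225)]);p=Rt.inv().apply(p-o["tcp_pos"]);d=Rt.inv().apply(d)
print(p+d*((-.0114-p[2])/d[:,2])[:,None]); print(p+d*((.0096-p[2])/d[:,2])[:,None])
E
```

```text
now [ 0.4212 -0.0179  0.1876] go [-0.0684 -0.038  -0.0628] [-0.003  -0.0044  1.3509]
[[ 1.60852997e-02 -1.86758834e-02 -1.14000000e-02]
 [ 1.46579272e-02  1.92929294e-02 -1.14000000e-02]
 [ 2.18669660e-02  4.79521595e-05 -1.14000000e-02]]
[[ 0.00817285 -0.02136928  0.0096    ]
 [ 0.00653512  0.02219513  0.0096    ]
 [ 0.01480658  0.00011395  0.0096    ]]
```

```bash
python3 - <<'E'
from h import *
im=cv2.imread("pics/w2.png");g=im.mean(2).astype(int)
for y in(216,225,234,242,260,280):print(y,[ (x,g[y,x]) for x in range(262,384,2) if abs(g[y,x+1]-g[y,x-1])>18])
for x in(300,340):print(x,[(y,g[y,x]) for y in range(205,304) if abs(g[y+1,x]-g[y-1,x])>12])
E
```

```text
216 [(284, np.int64(77)), (358, np.int64(85))]
225 [(280, np.int64(67)), (362, np.int64(78))]
234 [(364, np.int64(107)), (366, np.int64(152)), (382, np.int64(148))]
242 [(274, np.int64(134)), (276, np.int64(210)), (366, np.int64(219)), (368, np.int64(159))]
260 [(270, np.int64(123)), (272, np.int64(42)), (274, np.int64(33)), (276, np.int64(160)), (364, np.int64(194)), (366, np.int64(128)), (370, np.int64(39)), (372, np.int64(100))]
280 [(262, np.int64(144)), (264, np.int64(74)), (276, np.int64(52)), (278, np.int64(190)), (284, np.int64(167)), (286, np.int64(205)), (356, np.int64(184)), (360, np.int64(183)), (364, np.int64(172)), (366, np.int64(52)), (378, np.int64(56)), (380, np.int64(120))]
300 [(207, np.int64(42)), (211, np.int64(44)), (212, np.int64(57)), (213, np.int64(85)), (214, np.int64(98)), (237, np.int64(99)), (238, np.int64(115)), (239, np.int64(190)), (240, np.int64(223)), (278, np.int64(217)), (279, np.int64(191)), (300, np.int64(210)), (301, np.int64(158)), (302, np.int64(91)), (303, np.int64(73))]
340 [(212, np.int64(47)), (213, np.int64(80)), (214, np.int64(98)), (237, np.int64(99)), (238, np.int64(112)), (239, np.int64(192)), (240, np.int64(223)), (273, np.int64(220)), (277, np.int64(207)), (278, np.int64(192)), (280, np.int64(188)), (281, np.int64(204)), (300, np.int64(211)), (301, np.int64(160)), (302, np.int64(92)), (303, np.int64(70))]
```

Request:
pendant(segments=[0.03,-7,-4,-10,0,0,0.48,0.03,-14,-8,-20,0,0,0.96,0.03,-21,-12,-30,0,0,1.44,0.03,-28,-16,-40,0,0,1.92,0.03,-35,-20,-50,0,0,2.4,0.03,-42,-24,-60,0,0,2.88,0.03,-49,-28,-63,0,0,3.36,0.03,-56,-32,-63,0,0,3.84,0.03,-63,-36,-63,0,0,4.32,0.03,-68,-38,-63,0,0,4.8])

```text
t: 4.75
tcp_pos: [0.4804, -0.0705, 0.2504]
eef_rot: [-2.052, -2.373, 0.003]
ft_force: [0.0, -0.3, -0.9]
opening: 0.0416
gripper_force: 20.0
```

Request:
pendant(segments=[0.03,0,0,0,0,0,0.4,0.03,0,0,0,0,0,0.6,0.03,0,0,0,0,0,0.6,0.03,0,0,0,0,0,0.6,0.03,0,0,0,0,0,0.6,0.03,0,0,0,0,0,0.6])

```text
t: 5.25
tcp_pos: [0.4807, -0.0702, 0.2522]
eef_rot: [-2.219, -2.223, 0.001]
ft_force: [0.0, 0.8, -1.8]
opening: 0.0417
gripper_force: 20.0
```

```bash
python3 - <<'E'
from h import *
go((.48,-.07,.25),np.pi/2)
E
```

```text
now [ 0.4807 -0.0702  0.2522] go [ 0.0002 -0.0007  0.0022] [-0.0013 -0.0005  0.0018]
```

```bash
cat > shot.py <<'E'
import sys;from h import *;import pickle
n=sys.argv[1];a=r.observe();im=r.snapshot("wrist");b=r.observe()
pickle.dump(a,open(n+".pkl","wb"));cv2.imwrite(f"pics/{n}.png",im);print(a["tcp_pos"].round(4),(b["tcp_pos"]-a["tcp_pos"]).round(4),a["eef_rot"].round(4))
E
python3 shot.py A
```

```text
[ 0.4807 -0.0702  0.2522] [ 0.0001 -0.      0.0002] [-2.2185e+00 -2.2225e+00  9.0000e-04]
```

Request:
pendant(segments=[0.03,0,30,0,0,0,0,0.03,0,60,0,0,0,0,0.03,0,90,0,0,0,0,0.03,0,120,0,0,0,0,0.03,0,140,0,0,0,0,0.03,0,140,0,0,0,0,0.03,0,140,0,0,0,0,0.03,0,140,0,0,0,0,0.03,0,140,0,0,0,0,0.03,0,140,0,0,0,0])

```text
t: 6.13
tcp_pos: [0.6201, -0.0701, 0.2533]
eef_rot: [-2.22, -2.222, 0.0]
ft_force: [0.0, -0.5, -2.5]
opening: 0.0417
gripper_force: 20.0
```

```bash
python3 shot.py B
python3 - <<'E'
from h import *
cv2.imwrite("pics/AB.png",np.hstack([cv2.imread(f"pics/{n}.png")[:300,100:500] for n in "AB"]))
E
```

```text
[ 0.6201 -0.0701  0.2533] [ 0.0002 -0.      0.0001] [-2.2204e+00 -2.2224e+00  3.0000e-04]
```

View pics/AB.png

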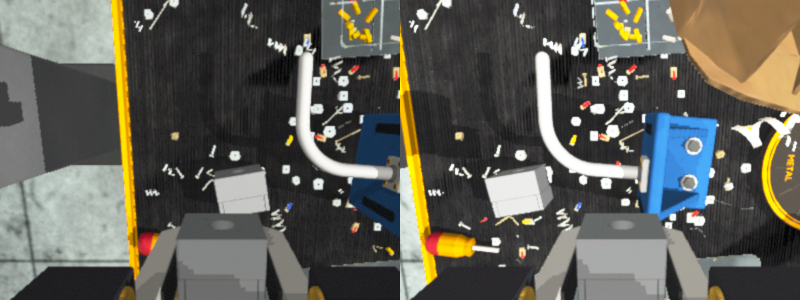

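In view A (full frame) the tip is at (406,52) and the bend near (415,160). In view B the tip is at (242,52), the screw plate is near (344,173) and the upright's front top edge is near column 347. Now I'll triangulate the centreline row by row.

```bash
python3 - <<'E'
from h import *
import pickle
M={};C={}
seed={"A":(406,100),"B":(243,100)}
for n in "AB":
    im=cv2.imread(f"pics/{n}.png");hsv=cv2.cvtColor(im,cv2.COLOR_BGR2HSV)
    m=((im.min(2)>125)&(hsv[...,1]<50)).astype(np.uint8)
    k=cv2.getStructuringElement(cv2.MORPH_ELLIPSE,(7,7));m=cv2.morphologyEx(m,cv2.MORPH_OPEN,k)
    _,l=cv2.connectedComponents(m);m=(l==l[seed[n][1],seed[n][0]]);M[n]=m
    ys,xs=np.where(m);print(n,"bbox",xs.min(),xs.max(),ys.min(),ys.max())
    C[n]=cam("wrist",pickle.load(open(n+".pkl","rb")))
P=[]
for y in range(56,125,3):
    a=[np.where(M[n][y])[0] for n in "AB"]
    a=[(v.min()+v.max())/2 for v in a]
    w=[np.where(M[n][y])[0].size for n in "AB"]
    x,e=tri(C["A"],(a[0],y),C["B"],(a[1],y));P.append(x);
    if y%12==8:print(y,a,w,(x*1000).round(1),round(e*1000,2))
P=np.array(P);c=P.mean(0);d=np.linalg.svd(P-c)[2][0];print("free leg c",c.round(4),"dir",d.round(4))
for n in "AB":
    ys,xs=np.where(M[n]);t=ys.min();print("tip z=c",onplane(C[n],[(xs[ys==t].mean(),t-.5)],c[2]).round(4))
    q=[]
    for x in range(xs.max()-28,xs.max()+1,2):
        v=np.where(M[n][:,x])[0];q.append((x,(v.min()+v.max())/2,v.size))
    print(n,"root",q[::3]);print(onplane(C[n],[u[:2] for u in q],.105)[::2].round(4))
im=cv2.imread("pics/B.png");hsv=cv2.cvtColor(im,cv2.COLOR_BGR2HSV)
b=cv2.inRange(hsv,(100,120,60),(120,255,255));
_,l,s,_=cv2.connectedComponentsWithStats(b);k=1+np.argmax(s[1:,4]);print("blue",s[k])
for y in range(112,222,6):
    v=np.where(l[y]==k)[0]; print(y,v.min() if v.size else None,v.max() if v.size else None,end="; ")
E
```

```text
A bbox 389 492 45 178
B bbox 235 337 51 188
56 [np.float64(406.0), np.float64(241.5)] [13, 14] [552.7  49.  104.5] 0.21
68 [np.float64(405.5), np.float64(242.0)] [14, 15] [552.7  39.4 105.1] 0.24
80 [np.float64(409.0), np.float64(243.0)] [21, 15] [554.6  29.  112.2] 0.27
92 [np.float64(404.0), np.float64(243.5)] [13, 14] [552.8  19.9 104.6] 0.31
104 [np.float64(408.5), np.float64(244.0)] [18, 15] [554.9   9.5 114.4] 0.34
116 [np.float64(403.0), np.float64(244.5)] [13, 14] [ 5.529e+02 -4.000e-01  1.060e+02] 0.38
free leg c [0.5534 0.022  0.1071] dir [-0.0093  0.9989 -0.0465]
tip z=c [[0.5456 0.0576 0.1071]]
A root [(464, np.float64(171.0), 13), (470, np.float64(172.0), 13), (476, np.float64(172.0), 11), (482, np.float64(172.5), 12), (488, np.float64(172.5), 12)]
[[ 0.6121 -0.049   0.105 ]
 [ 0.6159 -0.0495  0.105 ]
 [ 0.6196 -0.0499  0.105 ]
 [ 0.6232 -0.0499  0.105 ]
 [ 0.627  -0.0504  0.105 ]
 [ 0.6307 -0.0504  0.105 ]
 [ 0.6343 -0.0503  0.105 ]
 [ 0.6379 -0.0499  0.105 ]]
tip z=c [[0.5535 0.0528 0.1071]]
B root [(309, np.float64(175.5), 24), (315, np.float64(171.0), 13), (321, np.float64(171.0), 13), (327, np.float64(171.5), 12), (333, np.float64(172.0), 13)]
[[ 0.6094 -0.0538  0.105 ]
 [ 0.6131 -0.0496  0.105 ]
 [ 0.6168 -0.0501  0.105 ]
 [ 0.6204 -0.0496  0.105 ]
 [ 0.6241 -0.0501  0.105 ]
 [ 0.6278 -0.0505  0.105 ]
 [ 0.6315 -0.0505  0.105 ]
 [ 0.6352 -0.0505  0.105 ]]
blue [ 337  112   81  109 5921]
112 356 367; 118 346 414; 124 344 415; 130 345 416; 136 343 415; 142 342 414; 148 342 413; 154 342 412; 160 350 411; 166 350 410; 172 349 408; 178 349 409; 184 348 408; 190 338 407; 196 337 405; 202 341 404; 208 343 404; 214 358 369; 220 361 362;
```

```bash
python3 - <<'E'
from h import *
import pickle
im=cv2.imread("pics/B.png").astype(int)
for y in (116,122,128,134,140,146,152,196,202,208):print(y,[tuple(im[y,x,[0,2]]) for x in range(334,364,1)])
t=cv2.imread("pics/top0.png");t=t[135:180,290:352];h=cv2.cvtColor(t,cv2.COLOR_BGR2HSV)
m=cv2.inRange(h,(100,120,60),(120,255,255));c,_=cv2.findContours(m,0,2);c=max(c,key=cv2.contourArea)
print(cv2.approxPolyDP(c,2,True)[:,0]+[290,135])
E
```

```text
116 [(np.int64(43), np.int64(44)), (np.int64(41), np.int64(41)), (np.int64(40), np.int64(41)), (np.int64(44), np.int64(43)), (np.int64(41), np.int64(40)), (np.int64(39), np.int64(39)), (np.int64(41), np.int64(42)), (np.int64(86), np.int64(82)), (np.int64(221), np.int64(214)), (np.int64(253), np.int64(251)), (np.int64(243), np.int64(235)), (np.int64(138), np.int64(103)), (np.int64(109), np.int64(38)), (np.int64(106), np.int64(34)), (np.int64(105), np.int64(31)), (np.int64(105), np.int64(31)), (np.int64(105), np.int64(32)), (np.int64(107), np.int64(32)), (np.int64(105), np.int64(34)), (np.int64(105), np.int64(36)), (np.int64(102), np.int64(30)), (np.int64(107), np.int64(32)), (np.int64(131), np.int64(39)), (np.int64(166), np.int64(46)), (np.int64(197), np.int64(53)), (np.int64(224), np.int64(59)), (np.int64(236), np.int64(64)), (np.int64(237), np.int64(64)), (np.int64(238), np.int64(63)), (np.int64(239), np.int64(68))]
122 [(np.int64(42), np.int64(44)), (np.int64(40), np.int64(40)), (np.int64(43), np.int64(42)), (np.int64(43), np.int64(45)), (np.int64(45), np.int64(46)), (np.int64(45),
[... 7585 characters left out ...]
int64(29)), (np.int64(109), np.int64(32)), (np.int64(143), np.int64(37)), (np.int64(187), np.int64(49)), (np.int64(220), np.int64(54)), (np.int64(237), np.int64(62)), (np.int64(244), np.int64(70)), (np.int64(245), np.int64(71)), (np.int64(246), np.int64(73)), (np.int64(246), np.int64(70)), (np.int64(247), np.int64(73)), (np.int64(248), np.int64(74)), (np.int64(248), np.int64(72)), (np.int64(248), np.int64(71)), (np.int64(244), np.int64(69)), (np.int64(220), np.int64(59)), (np.int64(124), np.int64(37)), (np.int64(97), np.int64(31)), (np.int64(97), np.int64(30))]
[[298 149]
 [302 168]
 [315 170]
 [313 158]
 [321 157]
 [329 161]
 [323 166]
 [322 171]
 [340 173]
 [345 145]
 [306 139]
 [304 148]]
```

```bash
python3 - <<'E'
from h import *
import pickle
C={n:cam("wrist",pickle.load(open(n+".pkl","rb"))) for n in "AB"}
e=np.array([(357.3,116),(356.7,122),(356,128),(355.2,134),(354.5,140),(353.9,146),(353.4,152),(348.9,196),(348.3,202),(347.7,208)])
E_=onplane(C["B"],e,.138);p=np.polyfit(E_[:,1],E_[:,0],1);print("face x(y)=",p,"yaw deg",np.degrees(np.arctan(-p[0])),"x at -.0505",np.polyval(p,-.0505),"resid mm",1e3*np.abs(np.polyval(p,E_[:,1])-E_[:,0]).max())
g={n:cv2.imread(f"pics/{n}.png").astype(float).mean(2) for n in "AB"}
def edge(a,lo,x0):   # half-level crossings round the bar centre
    v=a;t=105
    i=x0
    while v[i]>t:i-=1
    L=i+(t-v[i])/(v[i+1]-v[i]);i=x0
    while v[i]>t:i+=1
    return L,i-1+(v[i-1]-t)/(v[i-1]-v[i])
D={n:{} for n in "AB"}
for n,x0 in(("A",405),("B",243)):
    for y in range(56,122,2):
        L,Rr=edge(g[n][y],0,x0)
        D[n][y]=((L+Rr)/2,Rr-L)
F={}
for n in "AB":
    ys=np.array(sorted(D[n]));x=np.array([D[n][y][0] for y in ys]);w=np.array([D[n][y][1] for y in ys])
    k=abs(w-np.median(w))<1.2;F[n]=np.polyfit(ys[k],x[k],1);print(n,k.sum(),len(k),"w",np.median(w),F[n],"res",np.abs(np.polyval(F[n],ys[k])-x[k]).max())
for y in(60,75,90,105,118):
    X,er=tri(C["A"],(np.polyval(F["A"],y),y),C["B"],(np.polyval(F["B"],y),y));print(y,(X*1e3).round(1),round(er*1e3,2))
# screw plate edges along y at col 345..347 in B
col=g["B"][150:195,344:347].mean(1);print(list(enumerate(col.astype(int),150)))
E
```

```text
face x(y)= [0.07854734 0.64890764] yaw deg -4.49120992388867 x at -.0505 0.6449409948487829 resid mm 0.14457068985851418
A 23 33 w 14.374258177847423 [-5.48457777e-02  4.09235037e+02] res 0.12154664951549421
B 33 33 w 15.217656012176548 [5.09878648e-02 2.38889073e+02] res 0.1638775742802352
60 [552.8  45.9 104.4] 0.22
75 [552.9  33.8 104.6] 0.26
90 [552.9  21.5 104.8] 0.3
105 [552.9   9.  105. ] 0.34
118 [552.9  -2.1 105.2] 0.38
[(150, np.int64(67)), (151, np.int64(69)), (152, np.int64(68)), (153, np.int64(68)), (154, np.int64(74)), (155, np.int64(103)), (156, np.int64(128)), (157, np.int64(138)), (158, np.int64(145)), (159, np.int64(185)), (160, np.int64(216)), (161, np.int64(222)), (162, np.int64(224)), (163, np.int64(227)), (164, np.int64(228)), (165, np.int64(229)), (166, np.int64(228)), (167, np.int64(227)), (168, np.int64(227)), (169, np.int64(226)), (170, np.int64(225)), (171, np.int64(224)), (172, np.int64(223)), (173, np.int64(224)), (174, np.int64(223)), (175, np.int64(222)), (176, np.int64(220)), (177, np.int64(219)), (178, np.int64(217)), (179, np.int64(217)), (180, np.int64(217)), (181, np.int64(217)), (182, np.int64(216)), (183, np.int64(214)), (184, np.int64(212)), (185, np.int64(211)), (186, np.int64(208)), (187, np.int64(204)), (188, np.int64(202)), (189, np.int64(200)), (190, np.int64(198)), (191, np.int64(179)), (192, np.int64(122)), (193, np.int64(71)), (194, np.int64(61))]
```

```bash
python3 - <<'E'
from h import *
import pickle
B=cam("wrist",pickle.load(open("B.pkl","rb")));T=cam("top")
for z in(.1,.2,.25):
    print(z,"B",onplane(B,[(375,5),(385,60),(440,95)],z)[:,:2].round(3).tolist(),"T",onplane(T,[(240,155),(275,148),(298,110)],z)[:,:2].round(3).tolist())
print("box corners",onplane(T,[(200,160),(155,230)],.12)[:,:2].round(3).tolist())
go((.553,.086,.253),np.pi/2)
E
python3 - <<'E'
from h import *
im=np.hstack([cv2.imread("pics/A.png")[:220,330:],cv2.imread("pics/B.png")[:220,160:640]]);print(im.shape);cv2.imwrite("pics/AB2.png",im)
E
```

```text
0.1 B [[0.665, 0.089], [0.676, 0.047], [0.726, 0.018]] T [[0.641, 0.147], [0.666, 0.063], [0.771, 0.016]]
0.2 B [[0.651, 0.06], [0.658, 0.031], [0.691, 0.012]] T [[0.609, 0.121], [0.631, 0.047], [0.724, 0.005]]
0.25 B [[0.643, 0.046], [0.649, 0.024], [0.674, 0.009]] T [[0.593, 0.108], [0.614, 0.038], [0.701, -0.001]]
box corners [[0.615, 0.235], [0.44, 0.314]]
now [ 0.6203 -0.0702  0.2534] go [ 0.1562 -0.0671  0.0003] [0.0001 0.0001 0.0008]
(220, 790, 3)
```

View pics/AB2.png

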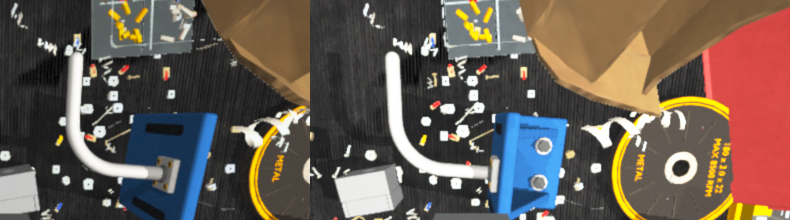

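Comparing views, the bag's near edge is at about (0.67, 0.06) and 0.1 m high, so it clears the gripper body at x ≤ 0.641. Next I'll go in front of the tip, still high.

Units first: shifts go in mm and turns go in units of 0.25 rad. So 0.15 m is 150, 0.14 m is 140.

Request:
pendant(segments=[0.03,30,-13,0,0,0,0,0.03,60,-27,0,0,0,0,0.03,90,-40,0,0,0,0,0.03,120,-54,0,0,0,0,0.03,140,-67.4,0,0,0,0,0.03,150,-67.4,0,0,0,0,0.03,150,-67.4,20,0,0,0,0.03,150,-67.4,50,0,0,0,0.03,150,-67.4,70,0,0,0,0.03,150,-67.4,70,0,0,0])

```text
t: 7.02
tcp_pos: [0.55, 0.0793, 0.1782]
eef_rot: [-2.216, -2.218, 0.011]
ft_force: [-1.1, -0.8, -1.0]
opening: 0.0421
gripper_force: 20.0
```

Request:
pendant(segments=[0.03,0,0,20,0,0,0,0.03,0,0,40,0,0,0,0.03,0,0,55,0,0,0,0.03,0,0,65,0,0,0,0.03,0,0,68.5,0,0,0,0.03,0,0,68.5,0,0,0,0.03,0,0,68.5,0,0,0,0.03,0,0,68.5,0,0,0,0.03,0,0,68.5,0,0,0])

```text
t: 7.77
tcp_pos: [0.5546, 0.0797, 0.1158]
eef_rot: [2.219, 2.221, 0.003]
ft_force: [-0.2, 0.6, -2.1]
opening: 0.0418
gripper_force: 20.0
```

```bash
python3 shot.py D
python3 - <<'E'
from h import *
go((.5529,.079,.1134),np.pi/2)
E
```

```text
[0.5546 0.0797 0.1158] [-0.0002  0.     -0.0002] [2.219  2.2212 0.0028]
now [0.5544 0.0797 0.1156] go [-0.0007 -0.0015  0.0022] [0.0021 0.0001 0.0011]
```

Request:
pendant(segments=[0.03,0,0,0,0,0,0,0.03,0,0,0,0,0,0,0.03,0,0,0,0,0,0,0.03,0,0,0,0,0,0,0.03,0,0,0,0,0,0])

```text
t: 8.23
tcp_pos: [0.5535, 0.0798, 0.1144]
eef_rot: [-2.22, -2.223, 0.0]
ft_force: [0.2, -0.3, -0.2]
opening: 0.0419
gripper_force: 20.0
```

```bash
python3 - <<'E'
from h import *
go((.5529,.079,.1134),np.pi/2)
o=r.observe();print(o["ft_force"],o["moment"])
E
```

```text
now [0.5535 0.0798 0.1144] go [-0.0008 -0.0006  0.001 ] [-0.0001  0.      0.001 ]
[ 0.23894481 -0.27520592 -0.19781852] [-0.08698697  0.08102997  0.04977928]
```

Scaled: -0.017 m is -17, 0.001 m is 1.

Request:
pendant(segments=[0.03,-2,-0.6,1,0,0,0,0.03,-5,-0.6,1,0,0,0,0.03,-8,-0.6,1,0,0,0,0.03,-11,-0.6,1,0,0,0,0.03,-14,-0.6,1,0,0,0,0.03,-17,-0.6,1,0,0,0,0.03,-19,-0.6,1,0,0,0,0.03,-20,-0.6,1,0,0,0,0.03,-20,-0.6,1,0,0,0])

```text
t: 8.98
tcp_pos: [0.553, 0.0595, 0.1135]
eef_rot: [2.221, 2.222, 0.0]
ft_force: [-0.1, 0.2, -1.3]
opening: 0.042
gripper_force: 20.0
```

Request:
pendant(segments=[0.03,-1,0,0,0,0,0,0.03,-2,0,0,0,0,0,0.03,-3,0,0,0,0,0,0.03,-4,0,0,0,0,0,0.03,-4,0,0,0,0,0])

```text
t: 9.4
tcp_pos: [0.553, 0.0556, 0.1134]
eef_rot: [2.22, 2.222, -0.0]
ft_force: [-0.8, 0.0, -1.8]
opening: 0.0418
gripper_force: 20.0
```

Request:
pendant(segments=[0.03,-1,0,0,0,0,0,0.03,-2,0,0,0,0,0,0.03,-3,0,0,0,0,0,0.03,-3,0,0,0,0,0])

```text
t: 9.73
tcp_pos: [0.5528, 0.0526, 0.1133]
eef_rot: [-2.22, -2.222, 0.0]
ft_force: [-0.8, -0.1, -1.7]
opening: 0.0416
gripper_force: 20.0
```

Already about 5 mm into the bore with no force. Continue.

Scaled: -0.008 m is -8, -0.006 m is -6.

Request:
pendant(segments=[0.03,-2,0,0,0,0,0,0.03,-4,0,0,0,0,0,0.03,-6,0,0,0,0,0,0.03,-8,0,0,0,0,0,0.03,-8,0,0,0,0,0])

```text
t: 10.15
tcp_pos: [0.5529, 0.0443, 0.1134]
eef_rot: [-2.221, -2.222, 0.001]
ft_force: [0.7, -0.5, -2.0]
opening: 0.0415
gripper_force: 20.0
```

Request:
pendant(segments=[0.03,-2,0,0,0,0,0,0.03,-4,0,0,0,0,0,0.03,-6,0,0,0,0,0,0.03,-8,0,0,0,0,0,0.03,-10,0,0,0,0,0,0.03,-10,0,0,0,0,0])

```text
t: 10.65
tcp_pos: [0.553, 0.0343, 0.1134]
eef_rot: [2.221, 2.222, -0.0]
ft_force: [-0.7, 1.1, -2.7]
opening: 0.0421
gripper_force: 20.0
```

```bash
python3 shot.py E
python3 - <<'E'
from h import *
print(r.observe()["moment"]);cv2.imwrite("pics/Ec.png",cv2.resize(cv2.imread("pics/E.png")[170:310,240:400],None,fx=4,fy=4,interpolation=cv2.INTER_CUBIC))
E
```

```text
[0.553  0.0343 0.1134] [0.     0.0001 0.    ] [ 2.2206e+00  2.2221e+00 -4.0000e-04]
[-0.10854477  0.10071737 -0.01416318]
```

View pics/Ec.png

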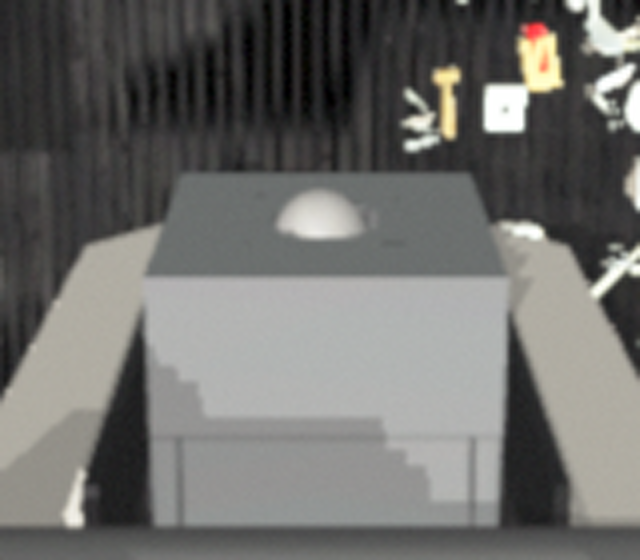

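The bar end shows through the front bore at about (320,215) in the crop, with the bore centred near 326, so the bar sits ≈0.6 mm left, or world -x. I'll correct for that and plan the slide along the measured centreline.

```bash
cat > plan.py <<'E'
import sys;from h import *
a=np.arctan(.058);TH=np.pi/2-a;P0=np.array([.6449,-.051]);u=np.array([-np.cos(a),np.sin(a)]);nr=np.array([u[1],-u[0]])
cen=P0+.05*u+.045*nr;LA=.045*TH;K=.013
OFF=np.array([float(x) for x in open("off.txt").read().split()])  # world x,y,z offset of bar model
def axis(s):
    if s<.05:p=P0+s*u
    elif s<.05+LA:
        f=a+ (s-.05)/.045; t=np.array([-np.cos(f),np.sin(f)]);n=np.array([t[1],-t[0]]);p=cen-.045*n
    else:
        e=cen-.045*np.array([1,0]);p=e+(s-.05-LA)*np.array([0,1.])
    return np.array([*p,.105-K*(p[1]-P0[1])])
def tcp(s):
    A,B,M=axis(s+.009),axis(s-.009),axis(s)
    d=(B-A)[:2];h=np.arctan2(d[1],d[0]);m=(A+B)/4+M/2
    p=m+.0054*np.array([np.cos(h),np.sin(h),0])+[0,0,.0096]+OFF
    return p,h+np.pi
if __name__=="__main__":
    o=r.observe();Rt=R.from_rotvec(o["eef_rot"]);print("now",o["tcp_pos"].round(4),"ft",o["ft_force"].round(1),"mom",o["moment"].round(3),"open",round(o["opening"],4),"j6",o["joints"][5].round(2))
    b=min(np.arange(0,.17,.0005),key=lambda s:np.linalg.norm(tcp(s)[0]-o["tcp_pos"]));print("s now",b,"err mm",((o["tcp_pos"]-tcp(b)[0])*1e3).round(1))
    for s in map(float,sys.argv[1:]):
        p,h=tcp(s);c,q=np.cos(h),np.sin(h);G=R.from_matrix(np.array([[c,q,0],[q,-c,0],[0,0,-1.]]))
        print(s,totool(p-o["tcp_pos"],o).round(4),(Rt.inv()*G).as_rotvec().round(3))
E
echo "0 0 0" > off.txt; python3 plan.py .158 .15 .142 .134 .126 .118
```

```text
now [0.553  0.0344 0.1134] ft [-0.6  0.3 -2.3] mom [-0.109  0.101 -0.014] open 0.0418 j6 -0.09
s now 0.161 err mm [0.4 0.  0. ]
0.158 [-0.003  -0.0004 -0.    ] [-0.     0.     0.001]
0.15 [-0.011  -0.0004 -0.0001] [-0.     0.     0.001]
0.142 [-0.019  -0.0004 -0.0002] [-0.     0.     0.001]
0.134 [-0.027  -0.0004 -0.0003] [-0.     0.     0.001]
0.126 [-0.035  -0.0004 -0.0004] [-0.  0.  0.]
0.118 [-0.043   0.0001 -0.0005] [-0.    0.   -0.05]
```

Scaled: -0.027 m is -27, -0.024 m is -24.

Request:
pendant(segments=[0.03,-3,-0.4,0,0,0,0,0.03,-6,-0.4,0,0,0,0,0.03,-9,-0.4,-0.1,0,0,0,0.03,-12,-0.4,-0.1,0,0,0,0.03,-15,-0.4,-0.1,0,0,0,0.03,-18,-0.4,-0.2,0,0,0,0.03,-21,-0.4,-0.2,0,0,0,0.03,-24,-0.4,-0.2,0,0,0,0.03,-27,-0.4,-0.3,0,0,0,0.03,-27,-0.4,-0.3,0,0,0])

```text
t: 11.53
tcp_pos: [0.5527, 0.007, 0.1138]
eef_rot: [2.221, 2.222, -0.0]
ft_force: [-0.1, -0.1, -2.3]
opening: 0.0418
gripper_force: 20.0
```

```bash
python3 plan.py .131 .128 .125 .122 .119 .116 .113 .11
```

```text
now [0.5527 0.007  0.1138] ft [-0.1 -0.1 -2.3] mom [-0.191  0.076  0.054] open 0.0418 j6 -0.14
s now 0.1335 err mm [0.1 0.2 0. ]
0.131 [-0.0027 -0.0001 -0.    ] [0.    0.001 0.   ]
0.128 [-0.0057 -0.0001 -0.0001] [0.    0.001 0.   ]
0.125 [-0.0087 -0.0001 -0.0001] [ 0.     0.001 -0.002]
0.122 [-0.0117  0.     -0.0001] [ 0.     0.001 -0.015]
0.119 [-0.0147  0.0003 -0.0002] [ 0.     0.001 -0.04 ]
0.116 [-0.0176  0.0006 -0.0002] [ 0.     0.001 -0.075]
0.113 [-0.0206  0.0012 -0.0002] [ 0.     0.001 -0.122]
0.11 [-0.0235  0.002  -0.0003] [ 0.     0.001 -0.18 ]
```

Scaled: -0.0206 m is -20.6, -0.0176 m is -17.6, -0.122 rad is -0.488.

Request:
pendant(segments=[0.03,-2.7,-0.1,0,0,0,0,0.03,-5.7,-0.1,-0.1,0,0,0,0.03,-8.7,-0.1,-0.1,0,0,-0.008,0.03,-11.7,0,-0.1,0,0,-0.06,0.03,-14.7,0.3,-0.2,0,0,-0.16,0.03,-17.6,0.6,-0.2,0,0,-0.3,0.03,-20.6,1.2,-0.2,0,0,-0.488,0.03,-20.6,1.2,-0.2,0,0,-0.488])

```text
t: 12.2
tcp_pos: [0.554, -0.0136, 0.114]
eef_rot: [2.079, 2.354, -0.0]
ft_force: [0.2, 0.0, -2.1]
opening: 0.0421
gripper_force: 20.0
```

```bash
python3 plan.py .111 .109 .107 .105 .103 .101 .099 .097
```

```text
now [ 0.554  -0.0136  0.114 ] ft [ 0.2  0.  -2.1] mom [-0.151  0.071  0.023] open 0.0421 j6 -0.3
s now 0.113 err mm [ 0.1 -0.  -0. ]
0.111 [-0.0019  0.0002 -0.    ] [ 0.     0.001 -0.036]
0.109 [-0.0039  0.0005 -0.0001] [ 0.     0.001 -0.078]
0.107 [-0.0059  0.001  -0.0001] [ 0.     0.001 -0.122]
0.105 [-0.0078  0.0015 -0.0001] [ 0.     0.001 -0.167]
0.103 [-0.0097  0.0021 -0.0001] [ 0.     0.001 -0.211]
0.101 [-0.0115  0.0028 -0.0002] [ 0.     0.001 -0.256]
0.099 [-0.0134  0.0036 -0.0002] [ 0.     0.001 -0.3  ]
0.097 [-0.0152  0.0044 -0.0002] [ 0.     0.001 -0.345]
```

Request:
pendant(segments=[0.03,-1.9,0.2,0,0,0,-0.144,0.03,-3.9,0.5,-0.1,0,0,-0.312,0.03,-5.9,1,-0.1,0,0,-0.488,0.03,-7.8,1.5,-0.1,0,0,-0.668,0.03,-9.7,2.1,-0.1,0,0,-0.844,0.03,-11.5,2.8,-0.2,0,0,-1.024,0.03,-13.4,3.6,-0.2,0,0,-1.2,0.03,-13.4,3.6,-0.2,0,0,-1.2])

```text
t: 12.87
tcp_pos: [0.5593, -0.0261, 0.1143]
eef_rot: [1.706, 2.638, -0.0]
ft_force: [-0.2, -0.3, -2.0]
opening: 0.0419
gripper_force: 20.0
```

```bash
python3 plan.py .097 .095 .093 .091 .089 .087 .085 .083
```

```text
now [ 0.5593 -0.0261  0.1143] ft [-0.2 -0.3 -2. ] mom [-0.102  0.036 -0.012] open 0.0419 j6 -0.62
s now 0.099 err mm [0.1 0.3 0.1]
0.097 [-0.0022  0.      0.0001] [ 0.     0.001 -0.046]
0.095 [-0.0042  0.0004  0.    ] [ 0.     0.001 -0.09 ]
0.093 [-0.0061  0.0009  0.    ] [ 0.     0.001 -0.135]
0.091 [-0.008   0.0014 -0.    ] [ 0.     0.001 -0.179]
0.089 [-0.0099  0.002  -0.    ] [ 0.     0.001 -0.223]
0.087 [-0.0118  0.0028 -0.    ] [ 0.     0.001 -0.268]
0.085 [-0.0136  0.0036 -0.0001] [ 0.     0.001 -0.312]
0.083 [-0.0154  0.0044 -0.0001] [ 0.     0.001 -0.357]
```

No contact so far, so I'll continue.

Scaled: -0.0136 m is -13.6, -0.0118 m is -11.8, -0.312 rad is -1.248.

Request:
pendant(segments=[0.03,-2.2,0,0,0,0,-0.184,0.03,-4.2,0.4,0,0,0,-0.36,0.03,-6.1,0.9,0,0,0,-0.54,0.03,-8,1.4,0,0,0,-0.716,0.03,-9.9,2,0,0,0,-0.892,0.03,-11.8,2.8,0,0,0,-1.072,0.03,-13.6,3.6,-0.1,0,0,-1.248,0.03,-13.6,3.6,-0.1,0,0,-1.248])

```text
t: 13.53
tcp_pos: [0.5683, -0.0369, 0.1145]
eef_rot: [1.276, 2.87, 0.0]
ft_force: [0.5, 0.6, -1.4]
opening: 0.042
gripper_force: 20.0
```

```bash
python3 plan.py .083 .081 .079 .077 .075 .073 .071 .069
```

```text
now [ 0.5683 -0.0369  0.1145] ft [ 0.5  0.6 -1.4] mom [-0.075 -0.085 -0.009] open 0.042 j6 -0.95
s now 0.085 err mm [0.2 0.2 0.1]
0.083 [-0.002   0.      0.0001] [ 0.     0.001 -0.046]
0.081 [-0.004   0.0004  0.0001] [ 0.     0.001 -0.09 ]
0.079 [-0.0059  0.0008  0.0001] [ 0.     0.001 -0.134]
0.077 [-0.0078  0.0014  0.    ] [ 0.     0.001 -0.179]
0.075 [-0.0097  0.002   0.    ] [ 0.     0.001 -0.223]
0.073 [-0.0116  0.0027  0.    ] [ 0.     0.001 -0.268]
0.071 [-0.0134  0.0035  0.    ] [ 0.     0.001 -0.312]
0.069 [-0.0152  0.0044 -0.    ] [ 0.     0.001 -0.357]
```

Scaled: -0.0134 m is -13.4, -0.0116 m is -11.6, -0.312 rad is -1.248.

Request:
pendant(segments=[0.03,-2,0,0,0,0,-0.184,0.03,-4,0.4,0,0,0,-0.36,0.03,-5.9,0.8,0,0,0,-0.536,0.03,-7.8,1.4,0,0,0,-0.716,0.03,-9.7,2,0,0,0,-0.892,0.03,-11.6,2.7,0,0,0,-1.072,0.03,-13.4,3.5,0,0,0,-1.248,0.03,-13.4,3.5,0,0,0,-1.248])

```text
t: 14.2
tcp_pos: [0.5799, -0.0442, 0.1144]
eef_rot: [0.815, 3.033, 0.0]
ft_force: [-0.1, -0.0, -1.8]
opening: 0.0422
gripper_force: 20.0
```

```bash
python3 plan.py .069 .067 .065 .063 .061 .059 .057 .055
```

```text
now [ 0.5799 -0.0442  0.1144] ft [-0.1 -0.  -1.8] mom [-0.045 -0.059 -0.004] open 0.0422 j6 -1.27
s now 0.07100000000000001 err mm [-0.1  0.2 -0.1]
0.069 [-0.0021  0.0002 -0.0001] [ 0.     0.001 -0.045]
0.067 [-0.0041  0.0005 -0.0001] [ 0.     0.001 -0.09 ]
0.065 [-0.006   0.001  -0.0001] [ 0.     0.001 -0.134]
0.063 [-0.008   0.0015 -0.0001] [ 0.     0.001 -0.178]
0.061 [-0.0099  0.0022 -0.0001] [ 0.     0.001 -0.223]
0.059 [-0.0117  0.0029 -0.0001] [ 0.     0.001 -0.267]
0.057 [-0.0136  0.0036 -0.0001] [ 0.     0.001 -0.309]
0.055 [-0.0154  0.0045 -0.0002] [ 0.     0.001 -0.346]
```

Scaled: -0.0136 m is -13.6, -0.0117 m is -11.7, -0.309 rad is -1.236.

Request:
pendant(segments=[0.03,-2.1,0.2,0,0,0,-0.18,0.03,-4.1,0.5,-0.1,0,0,-0.36,0.03,-6,1,-0.1,0,0,-0.536,0.03,-8,1.5,-0.1,0,0,-0.712,0.03,-9.9,2.2,-0.1,0,0,-0.892,0.03,-11.7,2.9,-0.1,0,0,-1.068,0.03,-13.6,3.6,-0.1,0,0,-1.236,0.03,-13.6,3.6,-0.1,0,0,-1.236])

```text
t: 14.87
tcp_pos: [0.5933, -0.0478, 0.1144]
eef_rot: [0.34, 3.123, 0.0]
ft_force: [0.6, 1.1, -1.5]
opening: 0.0419
gripper_force: 20.0
```

```bash
python3 plan.py .055 .053 .051 .049 .047 .045 .043 .041 .038
```

```text
now [ 0.5933 -0.0478  0.1144] ft [ 0.6  1.1 -1.5] mom [ 0.065 -0.11  -0.021] open 0.0419 j6 -1.58
s now 0.057 err mm [-0.1  0.1 -0.1]
0.055 [-0.0021  0.0002 -0.0001] [ 0.     0.    -0.038]
0.053 [-0.0041  0.0004 -0.0001] [ 0.    0.   -0.07]
0.051 [-0.006   0.0007 -0.0001] [ 0.     0.    -0.097]
0.049 [-0.008   0.0011 -0.0001] [ 0.     0.    -0.119]
0.047 [-0.01    0.0014 -0.0001] [ 0.     0.    -0.136]
0.045 [-0.012   0.0017 -0.0001] [ 0.     0.    -0.149]
0.043 [-0.0139  0.002  -0.0001] [ 0.     0.    -0.156]
0.041 [-0.0159  0.0024 -0.0001] [ 0.     0.    -0.159]
0.038 [-0.0189  0.0028 -0.0001] [ 0.     0.    -0.159]
```

Scaled: -0.006 m is -6, -0.0159 m is -15.9, -0.159 rad is -0.636.

Request:
pendant(segments=[0.03,-2.1,0.2,0,0,0,-0.152,0.03,-4.1,0.4,-0.1,0,0,-0.28,0.03,-6,0.7,-0.1,0,0,-0.388,0.03,-8,1.1,-0.1,0,0,-0.476,0.03,-10,1.4,-0.1,0,0,-0.544,0.03,-12,1.7,-0.1,0,0,-0.596,0.03,-13.9,2,-0.1,0,0,-0.624,0.03,-15.9,2.4,-0.1,0,0,-0.636,0.03,-15.9,2.4,-0.1,0,0,-0.636])

```text
t: 15.62
tcp_pos: [0.6096, -0.049, 0.1145]
eef_rot: [0.088, 3.14, -0.0]
ft_force: [-0.6, -0.4, -0.7]
opening: 0.0417
gripper_force: 20.0
```

```bash
python3 plan.py .038 .035 .032 .030 .028 .026 .024
python3 shot.py F; python3 - <<'E'
from h import *
go((.6449-.017*.997-.0016-.01,-.051+.0022,.1146),np.pi-np.radians(4.49))
a=cv2.imread("pics/F.png")[180:310,240:410];cv2.imwrite("pics/Fc.png",cv2.resize(a,None,fx=4,fy=4,interpolation=cv2.INTER_CUBIC))
E
```

```text
now [ 0.6096 -0.049   0.1145] ft [-0.6 -0.4 -0.7] mom [ 0.026 -0.009  0.002] open 0.0417 j6 -1.74
s now 0.041 err mm [ 0.2 -0.1 -0. ]
0.038 [-0.0028  0.     -0.    ] [-0.     0.001  0.002]
0.035 [-0.0058  0.     -0.    ] [-0.     0.001  0.002]
0.032 [-0.0088  0.     -0.    ] [-0.     0.001  0.002]
0.03 [-0.0108  0.     -0.    ] [-0.     0.001  0.002]
0.028 [-0.0128  0.     -0.    ] [-0.     0.001  0.002]
0.026 [-0.0148  0.     -0.    ] [-0.     0.001  0.002]
0.024 [-0.0168  0.     -0.    ] [-0.     0.001  0.002]
[ 0.6096 -0.049   0.1145] [-0.0003  0.     -0.0001] [ 8.8100e-02  3.1398e+00 -1.0000e-04]
now [ 0.6093 -0.049   0.1144] go [-0.007   0.0006 -0.0002] [-0.      0.0001  0.0222]
```

View pics/Fc.png

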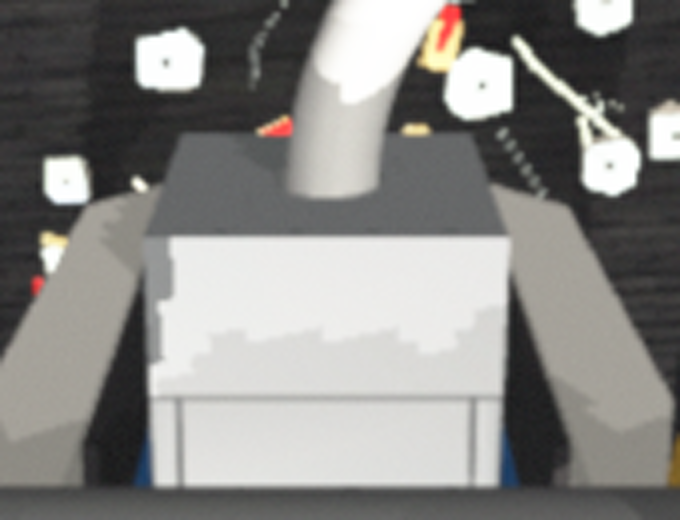

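The bar leaves the bore at crop columns 287–380 (centre 333) against a cover centre of 327, so there is clearance on both sides. Now the approach to the upright, easing to the square heading.

Scaled: -0.0095 m is -9.5, -0.008 m is -8, 0.013 rad is 0.052.

Request:
pendant(segments=[0.03,-2,0.1,0,0,0,0,0.03,-4,0.1,0,0,0,0.012,0.03,-6,0.2,0,0,0,0.024,0.03,-8,0.3,0,0,0,0.04,0.03,-9.5,0.4,0,0,0,0.052,0.03,-9.5,0.4,0,0,0,0.052,0.03,-9.5,0.4,0,0,0,0.052])

```text
t: 16.25
tcp_pos: [0.6187, -0.049, 0.1144]
eef_rot: [-0.108, -3.14, -0.0]
ft_force: [-0.3, 0.0, -1.6]
opening: 0.0421
gripper_force: 20.0
```

```bash
python3 - <<'E'
from h import *
go((.6264,-.0495,.1146),np.pi-np.radians(4.49));print(r.observe()["moment"])
E
```

```text
now [ 0.6187 -0.049   0.1144] go [-0.0077  0.0001 -0.0002] [-0.     -0.0001  0.0096]
[-0.02784881  0.04845789  0.02662606]
```

Scaled: -0.003 m is -3, -0.002 m is -2, 0.0096 rad is 0.0384.

Request:
pendant(segments=[0.03,-1,0,0,0,0,0.012,0.03,-2,0,0,0,0,0.024,0.03,-3,0,-0.1,0,0,0.0384,0.03,-3,0,-0.1,0,0,0.0384])

```text
t: 16.58
tcp_pos: [0.6218, -0.0493, 0.1146]
eef_rot: [0.123, 3.139, -0.0]
ft_force: [-0.0, -0.4, -0.9]
opening: 0.0419
gripper_force: 20.0
```

Request:
pendant(segments=[0.03,-1,0,0,0,0,0,0.03,-2,0,0,0,0,0,0.03,-3,0.1,0,0,0,0,0.03,-3,0.1,0,0,0,0,0.03,-3,0.1,0,0,0,0])

```text
t: 17.0
tcp_pos: [0.6247, -0.0494, 0.1145]
eef_rot: [-0.123, -3.139, -0.0]
ft_force: [-0.2, 1.1, -2.0]
opening: 0.0419
gripper_force: 20.0
```

Request:
pendant(segments=[0.03,-0.5,0,0,0,0,0,0.03,-1,0,0,0,0,0,0.03,-1,0,0,0,0,0,0.03,-1,0,0,0,0,0])

```text
t: 17.33
tcp_pos: [0.6251, -0.0494, 0.1144]
eef_rot: [-0.123, -3.138, -0.0]
ft_force: [-2.2, 0.1, 0.4]
opening: 0.0424
gripper_force: 20.0
```

```bash
python3 -c "
from h import *
print(r.observe()['moment'])"
```

```text
[0.0071269  0.35119825 0.05331138]
```

Request:
pendant(segments=[0.03,-0.3,0,0,0,0,0,0.03,-0.6,0,0,0,0,0,0.03,-0.6,0,0,0,0,0,0.03,-0.6,0,0,0,0,0])

```text
t: 17.67
tcp_pos: [0.6251, -0.0494, 0.1144]
eef_rot: [-0.123, -3.137, -0.0]
ft_force: [-5.0, 0.1, 1.3]
opening: 0.0418
gripper_force: 20.0
```

```bash
python3 shot.py G; python3 - <<'E'
from h import *
import pickle
print(r.observe()["moment"],r.observe()["eef_rot"])
# gap check: cover top back edge vs upright: blue/grey profile beyond bar hidden; print image strip
g=cv2.imread("pics/G.png").astype(int)
for n in "FG":
    g=cv2.imread(f"pics/{n}.png").astype(int);print(n,[tuple(g[y,300]) for y in range(236,306,6)])
    for y in(290,296,300):print(y,[ (x,*map(int,g[y,x])) for x in (266,270,274,278,282,286,360,364,366,368,372,376)])
E
```

```text
[ 0.6251 -0.0494  0.1144] [ 0. -0.  0.] [-1.2270e-01 -3.1365e+00 -2.0000e-04]
[0.08854091 0.78251201 0.03566551] [-1.22768424e-01 -3.13662073e+00 -1.60442916e-04]
F [(np.int64(107), np.int64(105), np.int64(104)), (np.int64(234), np.int64(235), np.int64(235)), (np.int64(235), np.int64(236), np.int64(236)), (np.int64(235), np.int64(237), np.int64(236)), (np.int64(236), np.int64(237), np.int64(237)), (np.int64(218), np.int64(220), np.int64(221)), (np.int64(219), np.int64(221), np.int64(222)), (np.int64(203), np.int64(206), np.int64(206)), (np.int64(217), np.int64(220), np.int64(220)), (np.int64(221), np.int64(223), np.int64(224)), (np.int64(224), np.int64(227), np.int64(226)), (np.int64(90), np.int64(91), np.int64(91))]
290 [(266, 31, 31, 31), (270, 29, 29, 30), (274, 27, 27, 27), (278, 180, 181, 177), (282, 221, 223, 223), (286, 208, 211, 213), (360, 219, 221, 221), (364, 175, 174, 170), (366, 97, 69, 46), (368, 37
[... 1145 characters left out ...]
, 31), (274, 29, 28, 30), (278, 109, 105, 101), (282, 119, 119, 119), (286, 141, 143, 142), (360, 125, 126, 124), (364, 112, 107, 103), (366, 83, 58, 38), (368, 33, 32, 32), (372, 31, 32, 34), (376, 29, 32, 31)]
296 [(266, 31, 31, 31), (270, 33, 30, 30), (274, 60, 41, 27), (278, 106, 99, 95), (282, 119, 119, 117), (286, 115, 115, 113), (360, 118, 120, 117), (364, 107, 101, 96), (366, 98, 64, 33), (368, 71, 47, 32), (372, 30, 33, 32), (376, 29, 31, 32)]
300 [(266, 31, 32, 30), (270, 34, 35, 34), (274, 96, 62, 30), (278, 100, 91, 86), (282, 117, 119, 115), (286, 111, 111, 110), (360, 117, 116, 116), (364, 101, 95, 91), (366, 94, 62, 33), (368, 90, 60, 35), (372, 35, 35, 35), (376, 35, 37, 37)]
```

Firm central stop at 5 N with no side load, so it is against the face. I'll ease off, open, rise and inspect.

Request:
pendant(segments=[0.03,0.6,0,0,0,0,0,0.03,1,0,0,0,0,0,0.03,1,0,0,0,0,0])

```text
t: 17.97
tcp_pos: [0.6251, -0.0494, 0.1144]
eef_rot: [-0.123, -3.139, -0.0]
ft_force: [-3.2, -0.4, -1.1]
opening: 0.0418
gripper_force: 20.0
```

Request:
pendant(segments=[0.06,0,0,0,0,0,0,0.06,0,0,0,0,0,0,0.06,0,0,0,0,0,0,0.06,0,0,0,0,0,0,0.06,0,0,-5,0,0,0,0.06,0,0,-20,0,0,0,0.06,0,0,-50,0,0,0,0.06,0,0,-80,0,0,0,0.06,0,0,-110,0,0,0,0.06,0,0,-110,0,0,0])

```text
t: 18.8
tcp_pos: [0.6297, -0.0504, 0.2333]
eef_rot: [0.122, 3.124, -0.004]
ft_force: [1.0, -0.4, 0.7]
opening: 0.06
gripper_force: 0.0
```

Request:
pendant(segments=[0.06,-30,0,-20,0,0,0,0.06,-50,0,-20,0,0,0,0.06,-50,0,-20,0,0,0,0.06,-50,0,-20,0,0,0,0.06,-50,0,-20,0,0,0,0.06,-50,0,-20,0,0,0])

```text
t: 19.3
tcp_pos: [0.674, -0.0532, 0.2437]
eef_rot: [-0.123, -3.137, -0.0]
ft_force: [-0.5, -0.4, 0.5]
opening: 0.06
gripper_force: 0.0
```

```bash
python3 shot.py H; python3 - <<'E'
from h import *
import pickle
im=cv2.imread("pics/H.png");C=cam("wrist",pickle.load(open("H.pkl","rb")))
b=cv2.inRange(cv2.cvtColor(im,cv2.COLOR_BGR2HSV),(100,120,150),(120,255,255))
uv=proj(C,[(.6449,-.0505,.138),(.6449-.034,-.048,.126),(.6449,-.05,.126)]);print(uv)
u,v=uv[1].astype(int)
for x in(u-24,u-14,u+14,u+24):
    print(x,[(y,int(im[y,x,0]),int(im[y,x,2])) for y in range(v-20,min(v+70,399),2)])
E
```

```text
[ 0.674  -0.0532  0.2437] [ 0.0001 -0.      0.0002] [-1.2300e-01 -3.1373e+00 -4.0000e-04]
[[322.12559427 169.05461835]
 [321.93339885 124.52378735]
 [322.68379356 166.77240308]]
297 [(104, 45, 45), (106, 39, 41), (108, 39, 38), (110, 53, 53), (112, 178, 175), (114, 243, 240), (116, 238, 234), (118, 231, 228), (120, 201, 204), (122, 71, 77), (124, 196, 196), (126, 221, 221), (128, 222, 223), (130, 221, 222), (132, 222, 223), (134, 220, 221), (136, 220, 221), (138, 219, 221), (140, 220, 219), (142, 220, 220), (144, 219, 220), (146, 218, 218), (148, 196, 197), (150, 215, 218), (152, 182, 182), (154, 145, 145), (156, 146, 146), (158, 146, 145), (160, 143, 142), (162, 140, 141), (164, 
[... 1754 characters left out ...]
09), (110, 48, 66), (112, 52, 59), (114, 233, 226), (116, 251, 247), (118, 251, 247), (120, 250, 247), (122, 249, 245), (124, 215, 216), (126, 221, 223), (128, 221, 223), (130, 221, 223), (132, 221, 223), (134, 222, 223), (136, 221, 221), (138, 220, 221), (140, 219, 221), (142, 220, 221), (144, 219, 220), (146, 220, 220), (148, 196, 196), (150, 219, 220), (152, 214, 216), (154, 154, 154), (156, 148, 148), (158, 147, 147), (160, 145, 146), (162, 146, 145), (164, 138, 134), (166, 101, 43), (168, 123, 29), (170, 191, 48), (172, 227, 58), (174, 230, 59), (176, 230, 58), (178, 232, 61), (180, 230, 61), (182, 206, 54), (184, 212, 54), (186, 212, 53), (188, 213, 57), (190, 212, 57), (192, 209, 54)]
```

The released cover sits parallel to the upright. Its back edge (row 165.5 at all four columns) meets the blue face directly. The slight 1–2 px offset comes from the upright's rounded top edge, and the contact stop agrees with it. The gripper is clear, so I'll hand in.

```bash
python3 -c "
from rig import r
print(r.job_done())"
```

```text
the job is handed in; nothing more can be done
None
```

I threaded the smaller cover onto the bar, took it round the bend, seated it against the blue upright and released it, handing in at about 19 s; wrist force readings stayed at or below about 5 N, and flushness was judged from the firm stop and a wrist-camera edge check, not measured directly.

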